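Release the dust collector's filter cassette and catch it as it pops out

ROBOT

A 6-joint arm with a two-finger parallel gripper is mounted at the origin on the work surface. World frame = base frame: x ahead of the robot, y to its left, z up, the work surface at z = 0. Lengths are in m, angles in degrees, forces in N, time in s.
With the tool pointing down it reaches from about 0.25 to 0.725 m from the base axis. Payload 9.7 kg.
Tool frame: the origin (TCP) lies at the very end of the fingers, on their centre line; the grasp point (between the pads) lies 19 mm behind it; z points along the fingers, y is the direction in which the jaws open and shut (so a half turn about z gives the same grasp; the last joint's range is limited). The gripper opens to 85 mm and grips with 20 to 120 N. Pads are 22 mm wide; open, the fingers measure 114 mm over their backs; the gripper's body (76 mm by 85 mm) begins 54 mm behind the grasp point. The pads swing forward as they close: fully open they stand 13 mm farther back than shut.
Start: joints at [-69.328, 4.979, 10.078, 95.1, 0, 90], TCP at [0.194, -0.515, 0.231] pointing down, gripper open.
Joint ranges: [-179.16, 179.16], [-48.56, 103.87], [-65.8, 70.77], [-126.05, 130.52], [-82.76, 87.17], [-180, 180]. Speed limits (degrees/s): [127.2, 127.2, 147.25, 180, 180, 180].

INTERFACE

Orientations are given as [roll, pitch, yaw] about the fixed x, y, z axes, in that order (R = Rz(yaw) Ry(pitch) Rx(roll)).
In Python, from workcell import bot gives the robot as it stands. The module is installed in compiled form; this text tells all that it offers.
- The arm moves only by the tool step_arm, never from a script. Its arguments are lists of equal length, an entry for each row: "dr": the turn, a rotation vector about the tool's x, y, z in rad, a list of three; "xyz": the shift along the tool's x, y, z in units of 40 mm (1.0 is 40 mm), a list of three; "gripper": the opening, from 0 (shut) to 1 (fully open). In form: {"dr": [[wx, wy, wz], ...], "xyz": [[x, y, z], ...], "gripper": [gripper, ...]}. A call has exactly 8 rows; each row is the pose to reach, as a shift and turn from the pose commanded when the call began, along the tool's axes at that moment; what a row does not reach only later rows make up. A row lasts 1/10 s, in which the tool goes at most 50 mm and 8.59 degrees, less where a joint would pass 70% of its speed; a pose out of reach is approached as far as the arm can. A call with a gripper value outside its range is refused whole. The fingers move at their own pace and stop on an object; "squeeze" is the grip in N (left out, the last holds). Time passes only in rows, so rows that repeat a pose let the fingers close, or fill a call up. It gives the time, the measured TCP pose, the force and the opening at its end, in the units of the state.
- bot.get_obs(): the state, without advancing time (a new reading comes with each control period).
- bot.camera(name): name is "scene" or "top" or "wrist"; returns a dict with "image" (480x640x3 uint8, red, green, blue), "camera_matrix" (3x3 intrinsics, pixels), "k1" (the pictures are not rectified: a ray, as slopes to the right and down, at radius r is drawn at 1 + k1 r^2 times it, then the intrinsics apply), "R" (3x3) and "t" (3): a world point X has camera coordinates R X + t. Camera axes: x right, y down, z forward; pixel columns grow to the right and rows downward; lengths in m; the calibration is good to about 2 mm. A picture is of the moment at which its call begins. There is no depth.
- bot.job_done(): hands the job in, once; it reports no verdict.
Trained networks look in a picture, given as the dict that the camera call returned (one of the last four; its "shot" number tells which), for a name from the list of things; names that differ only in an ending like _2 or _b are one class to them, and where a whole thing is asked for, a point or a joint stands for the part that bears it (a point fixed in the world has none). Each returns a list of dicts, best first, with "p" (0 to 1); they miss things now and then, are a little off and sometimes report something else, mostly with a low value. They report only what shows in the picture. A call takes as long as a camera call. They do not tell look-alikes from the thing itself.
- bot.regions_of(picture, thing): "region" (480x640 bool, what is visible of it) and "box" ([centre column, centre row, width, height] in pixels, round what is visible of it).
The state is a dict: "time": time; "q": joint angles; "qd": joint speeds; "joint_efforts": joint torques, N m; "ee_pos": TCP position; "tcp_rot": TCP orientation; "wrist_force": force on the tool from outside, world axes, zero at the start; "torque": the same for the moment, N m; "opening": finger opening in m.
Only numpy, scipy, OpenCV 4.12 (cv2) and the standard library are available. Lean on these libraries where they do the work, as an engineer would, in place of code of your own. Each camera call takes 0.05 s, during which the arm holds its last target.

TASK

The filter of the nail dust collector is due for changing: press the orange release button with one finger so that the filter cassette springs out of the front, and have the other finger waiting in front of its teal bezel to stop it once it is a finger's width or so out, before it is half-way out. Do not grip, lift or drop the cassette, and leave everything else standing where it is. Finish while still holding it like that: the cassette at rest, part-way out in its slide and pushing against your finger.

Things in the scene. Friction and masses are not known exactly. Their poses are not given: they have to be found in the camera images.
- collector: White wedge-shaped desktop nail dust collector, fixed, 250 x 250 mm. Origin: centre of its underside, on the table; +x runs from its low front edge (x = -120 mm, roughly facing the robot) to its back, z up. The deck climbs at 16 degrees, from 58 mm high at the front edge; grey motor housing across the back from x = +30 mm, up to 136 mm high with its knob. Bare table before the front edge.
- slide_lip (a point): Middle of the front lip of the collector's filter slide: a channel 113 mm wide along the middle of the deck, open at the front, that holds the cassette. At x = -120, y = 0 of the collector, 35 mm above the table. The slide's floor climbs from here towards +x at 16 degrees.
- button_ledge (a point): Point on the button ledge under the middle of the button, at x = -95, y = -84, z = 35 mm of the collector. The ledge is a corner cut out of the deck, level, 35 mm high, from x = -120 to -60 mm and y = -125 to -62 mm, open to the front and to the side; the deck behind it is 75 mm high, the wall of the slide beside it about 57 mm.
- release_top (a point): Centre of the top of the round orange release button, 24 mm across; at x = -95, y = -84 mm of the collector and 50 mm above the table when not pressed. It moves straight down with the button.
- release (a joint): How far the release button is pressed straight down, in m: 0 up, 0.008 fully down. A spring resists with 2 N at first and 6 N fully down. A steel catch on the button holds the cassette and lets it go at about 0.005 to 0.006. Left alone the button rises again, and its catch then only rubs under the cassette.
- cassette: Loose filter cassette in the slide, about 180 g, 110 mm wide, 130 mm long, 20 mm thick: grey frame, white pleats, and across its front a teal bezel 112 mm wide, 8 mm thick, 34 mm tall (square to the sloping floor, so its top leans forward). Origin: middle of the foot of the bezel's front face; axes parallel to the collector's while in the slide.
- bezel_top (a point): Middle of the top front edge of the bezel, the cassette's foremost part. At home at x = -120 mm, y = 0 of the collector, 70 mm above the table; the edge runs 56 mm to either side along y. Coming out it travels towards -x and sinks 2.9 mm per 10 mm: 20 mm out it is 65 mm above the table, the bezel's foot 32 mm.
- ejector (a joint): How far the spring ejector behind the cassette has pushed it down the slide, in m: 0 home, at most 0.066. It pushes with about 5 N at 0, 3.5 N at 0.020, 1 N at 0.062. Once the catch lets go the cassette shoots towards -x in a few tenths of a second and, with nothing in front of it, slides right out onto the table.
- polish_coral: Loose nail-polish bottle, coral, 31 mm across, 78 mm tall, stands beside the collector. Origin: centre of underside.
- polish_mint: Loose nail-polish bottle, mint green, same size. Origin: centre of underside.
- polish_plum: Loose nail-polish bottle, dark plum, same size. Origin: centre of underside.
- buffer: Loose pink nail buffer block, 30 x 95 x 26 mm, lying on the table in front of the collector, on the half away from the button. Origin: centre of underside; long side along its y.
- cream: Loose blue cream jar with white lid, 62 mm across, 50 mm tall. Origin: centre of underside.
- bowl: Loose white manicure bowl, 124 mm across, 50 mm tall. Origin: centre of underside.
- brush: Loose nail brush, about 150 mm long, lying on the table. Origin near its middle, on the table.
- pen_rack: Clear rack with six white cuticle-oil pens, 105 x 320 mm, 136 mm tall, fixed at one side of the table. Origin: centre of underside.
Mind the look-alikes: they are no part of the job. Leave any purple look-alike of the cassette alone.

How it is judged (in metres and radians):
On the way, in this order (a step that is already met when the one before it is completed fails the run):
1. the release button is pressed by a finger (value of joint release above 0.003 m and contact force between the fingers and release above 0.5 N).
2. the cassette has popped out and is stopped by a finger, 8 to 60 mm out (x of bezel_top in the frame of collector between -0.18 and -0.128 m and contact force between the fingers and cassette above 0.4 N and linear speed of cassette below 0.02 m/s), for 0.2 s.
At the end, for the whole second after the job is handed in: The cassette is at rest in its slide, its bezel 8 to 60 mm forward of home, not tipped by more than 0.1 rad, and pushes on a finger with more than 0.4 N (all of step 2 and z of bezel_top in the frame of collector above 0.045 m and angle between cassette's own z axis and vertical below 0.1 rad); the arm keeps its last pose, push and grip.
It fails at once if the cassette slides half-way out (65 mm) (x of bezel_top in the frame of collector below -0.185 m).
It fails at once if the cassette is lifted (bezel more than 8 mm above its home height) or tipped (z of bezel_top in the frame of collector above 0.0785 m or angle between cassette's own z axis and vertical above 0.2 rad).
It fails at once if another thing is moved by more than 15 mm (distance of any of polish_coral, polish_mint, polish_plum, buffer, cream, bowl, brush from where it was at the start of the episode above 0.015 m).
It also fails if it takes over 32 s, if anything falls off the work surface, if the arm or the gripper's body presses on something with over 40 N, if the wrist force passes 120 N, or if a joint passes its speed limit or range.

## Working session

There is one attempt and no reset: what is moved stays moved. The work goes in short steps, Python scripts to look and compute and a tool call to move; the robot and the scene stay as the last step left them, time stands still between calls to the robot, and variables do not carry over. Pictures are saved under pics/ and viewed, and the job is handed in when it is done.

Besides the shell and the picture viewer there is one more tool, called after ">>>" by a JSON object that holds its "api" and its "payload". step_arm: Moves the arm, as the interface text tells. Its arguments: {"type":"object","properties":{"dr":{"type":"array"},"xyz":{"type":"array"},"gripper":{"type":"array"},"squeeze":{"type":"number"}},"required":["dr","xyz","gripper"]}

```bash
mkdir -p pics; python3 - <<'E'
from workcell import bot
import cv2,pickle
o=bot.get_obs();print(o)
for n in ["scene","top"]:
    c=bot.camera(n);cv2.imwrite(f"pics/{n}0.png",c["image"][:,:,::-1]);pickle.dump(c,open(f"{n}0.pkl","wb"))
    print(n,c["camera_matrix"],c["k1"],c["R"],c["t"])
E
```

```text
{'time': 0.0, 'q': array([-6.93267446e+01,  5.01199944e+00,  1.00329529e+01,  9.51000831e+01,
       -1.84674671e-03,  9.00003580e+01]), 'qd': array([-0.02110494,  0.00504919,  0.01759589,  0.11353526,  0.03303734,
       -0.01688625]), 'joint_efforts': array([-2.25265967e-04, -5.20381773e+01,  4.64811873e+01,  1.60020887e-02,
        4.16513842e-05,  3.33622729e-06]), 'ee_pos': array([ 0.19407718, -0.51436234,  0.230561  ]), 'tcp_rot': array([-1.79920870e+02,  1.84723943e-03,  2.06728999e+01]), 'wrist_force': array([-0.57645919, -0.11451448,  0.01081229]), 'torque': array([-0.03040456,  0.06273769, -0.00425367]), 'opening': 0.08523484586164198}
scene [[517.96883749   0.         323.65842013]
 [  0.         517.96883749 234.88212599]
 [  0.           0.           1.        ]] 0.04096967567076211 [[-0.28068802  0.95956899  0.02101379]
 [ 0.61928786  0.19779075 -0.75984299]
 [-0.7332781  -0.20026524 -0.64976693]] [ 0.23012122 -0.2694266   1.64094616]
top [[466.04355316   0.         312.98540955]
 [  0.         466.04355316 240.35827819]
 [  0.           0.           1.        ]] -0.0839013353806256 [[ 0.00740194 -0.99994536  0.00738107]
 [-0.9711443  -0.00894794 -0.23832473]
 [ 0.23837775 -0.00540402 -0.97115748]] [-0.06155888  0.57435227  1.20698822]
```

View pics/scene0.png

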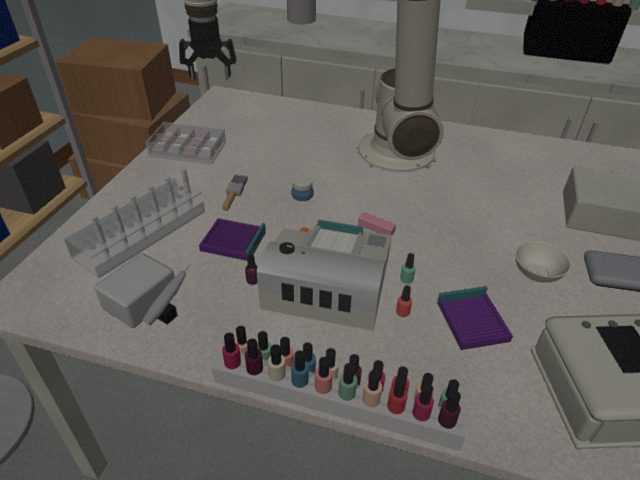

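View pics/top0.png

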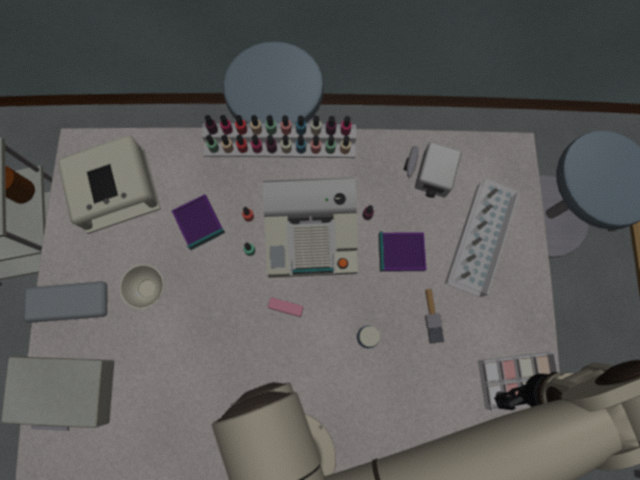

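```bash
cat > h.py <<'E'
import numpy as np,cv2
def pix2w(c,uv,z):
    K=c["camera_matrix"];uv=np.atleast_2d(np.array(uv,float))
    n=cv2.undistortPoints(uv[:,None],K,np.array([c["k1"],0,0,0,0]))[:,0]
    d=np.c_[n,np.ones(len(n))]@c["R"];C=-c["R"].T@c["t"]
    return C+d*((z-C[2])/d[:,2])[:,None]
def w2pix(c,X):
    X=np.atleast_2d(X);r,_=cv2.Rodrigues(c["R"])
    return cv2.projectPoints(X[:,None],r,c["t"],c["camera_matrix"],np.array([c["k1"],0,0,0,0]))[0][:,0]
E
python3 - <<'E'
from workcell import bot
import cv2,pickle,numpy as np
from h import *
for n in ["top","scene"]:
    c=bot.camera(n)
    pickle.dump(c,open(f"{n}1.pkl","wb"))
    for th in ["release","cassette","collector"]:
        for r in bot.regions_of(c,th)[:3]:
            m=r["region"];ys,xs=np.nonzero(m)
            print(n,th,r["p"],r["box"],xs.mean(),ys.mean(), pix2w(c,[xs.mean(),ys.mean()],.05)[0].round(4))
c=pickle.load(open("top1.pkl","rb"))
cv2.imwrite("pics/crop_top.png",cv2.resize(c["image"][170:330,210:410,::-1],None,fx=4,fy=4,interpolation=cv2.INTER_CUBIC)[:600])
c=pickle.load(open("scene1.pkl","rb"))
cv2.imwrite("pics/crop_sc.png",cv2.resize(c["image"][200:340,230:430,::-1],None,fx=4,fy=4,interpolation=cv2.INTER_CUBIC))
E
```

```text
top release 0.43 [342.4, 264.5, 4.5, 7.7] 342.0 263.0869565217391 [ 0.516  -0.1372  0.05  ]
top cassette 0.91 [401.7, 250.4, 47.0, 42.2] 401.6840425531915 251.41382978723405 [ 0.5503 -0.3037  0.05  ]
top cassette 0.86 [313.1, 245.1, 40.2, 47.9] 311.326369282891 247.42348955392433 [ 0.5595 -0.0525  0.05  ]
top cassette 0.69 [284.9, 306.8, 35.2, 19.8] 285.8063725490196 306.90441176470586 [0.3945 0.0149 0.05  ]
top collector 0.94 [310.8, 227.2, 92.3, 102.4] 310.12328190743335 221.27251051893407 [ 0.6348 -0.0484  0.05  ]
top collector 0.18 [251.4, 246.8, 11.5, 8.6] 249.3679245283019 248.72641509433961 [0.5542 0.1193 0.05  ]
scene release 0.29 [301.2, 186.6, 23.4, 30.7] 302.19077568134173 188.0272536687631 [ 0.3567 -0.1964  0.05  ]
scene cassette 0.84 [232.2, 240.2, 67.1, 40.3] 232.4144 238.35466666666667 [ 0.6021 -0.2894  0.05  ]
scene cassette 0.67 [334.9, 237.8, 52.8, 33.5] 334.8971684053651 236.69076005961253 [ 0.5226 -0.0601  0.05  ]
scene cassette 0.59 [324.8, 277.5, 130.8, 103.4] 323.3214532530358 278.1887649323724 [ 0.6642 -0.0474  0.05  ]
scene collector 0.79 [325.6, 276.7, 130.3, 106.6] 323.53988153998023 278.11757156959527 [ 0.6638 -0.047   0.05  ]
```

View pics/crop_top.png

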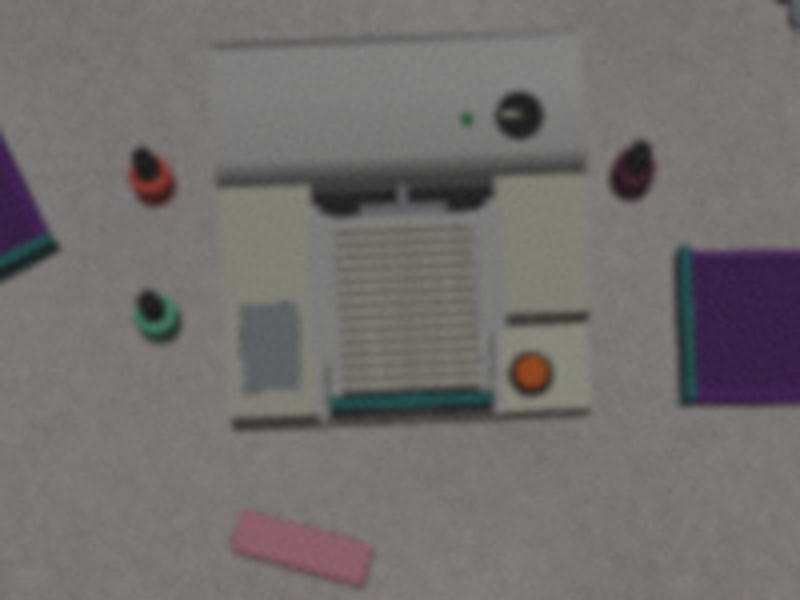

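View pics/crop_sc.png

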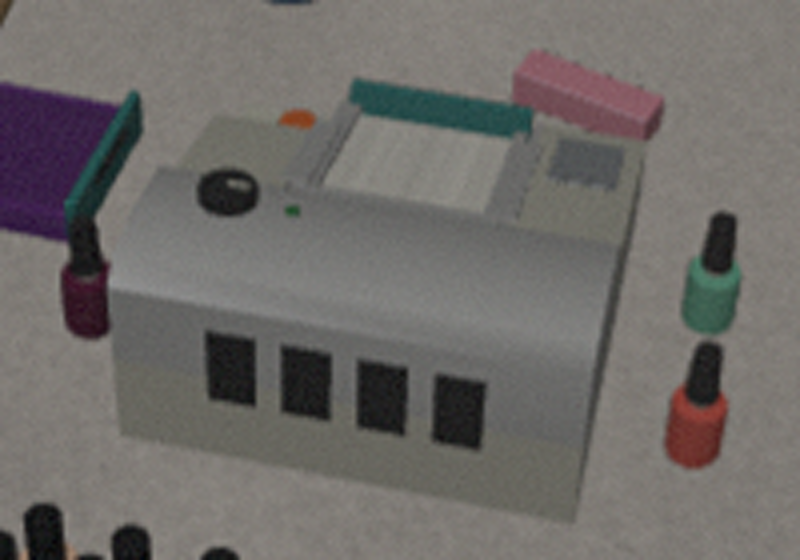

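```bash
python3 - <<'E'
import pickle,cv2,numpy as np
from h import *
c=pickle.load(open("top1.pkl","rb"));im=c["image"]
print("C",-c["R"].T@c["t"])
hsv=cv2.cvtColor(im,cv2.COLOR_RGB2HSV).astype(int)
sub=np.zeros(im.shape[:2],bool);sub[250:280,330:360]=1
m=sub&(hsv[...,0]<18)&(hsv[...,1]>140)
ys,xs=np.nonzero(m);print("btn",xs.mean(),ys.mean(),m.sum());b=pix2w(c,[xs.mean(),ys.mean()],.0495)[0];print(b)
sub[:]=0;sub[260:280,285:340]=1
m=sub&(abs(hsv[...,0]-88)<12)&(hsv[...,1]>90)
for u in range(290,336,3):
    v=np.nonzero(m[:,u])[0]
    print(u,v.min() if len(v) else None,v.max() if len(v) else None)
# hypothesise yaw from button
for yaw in [0,1,2,3]:
    a=np.deg2rad(yaw);R=np.array([[np.cos(a),-np.sin(a),0],[np.sin(a),np.cos(a),0],[0,0,1]])
    o=b-R@[-.095,-.084,.0495]
    P=np.array([[-.12,-.056,.07],[-.12,.056,.07],[-.112,-.056,.07],[-.112,.056,.07],[-.12,-.125,0.0],[-.12,.125,0],[-.12,.125,.058],[-.12,-.125,.035],[.125,.125,.1]])
    print(yaw,o.round(4));print(w2pix(c,o+P@R.T).round(1).tolist(), ((w2pix(c,o+P@R.T)-[210,170])*4).round(0).tolist())
E
```

```text
C [ 0.27051546 -0.04989366  1.30951235]
btn 342.44642857142856 262.75 56
[ 0.51704209 -0.13851666  0.0495    ]
290 None None
293 270 271
296 270 271
299 269 271
302 269 271
305 269 271
308 269 271
311 268 271
314 269 271
317 268 270
320 268 270
323 268 270
326 268 270
329 268 270
332 269 269
335 None None
0 [ 0.612  -0.0545  0.    ]
[[332.7, 270.3], [291.2, 270.0], [332.7, 267.4], [291.2, 267.0], [355.7, 274.8], [267.8, 274.1], [266.0, 270.5], [356.9, 272.7], [267.5, 180.3]] [[491.0, 401.0], [325.0, 400.0], [491.0, 390.0], [325.0, 388.0], [583.0, 419.0], [231.0, 416.0], [224.0, 402.0], [588.0, 411.0], [230.0, 41.0]]
1 [ 0.6106 -0.0529  0.    ]
[[332.8, 270.5], [291.3, 270.8], [332.8, 267.6], [291.3, 267.9], [355.8, 274.6], [268.0, 275.3], [266.1, 271.8], [357.1, 272.5], [266.0, 181.6]] [[491.0, 402.0], [325.0, 403.0], [491.0, 390.0], [325.0, 392.0], [583.0, 418.0], [232.0, 421.0], [224.0, 407.0], [588.0, 410.0], [224.0, 46.0]]
2 [ 0.6091 -0.0513  0.    ]
[[333.0, 270.7], [291.5, 271.7], [332.9, 267.7], [291.4, 268.8], [356.0, 274.3], [268.1, 276.6], [266.3, 273.1], [357.2, 272.2], [264.6, 182.8]] [[492.0, 403.0], [326.0, 407.0], [492.0, 391.0], [326.0, 395.0], [584.0, 417.0], [232.0, 426.0], [225.0, 413.0], [589.0, 409.0], [219.0, 51.0]]
3 [ 0.6075 -0.0497  0.    ]
[[333.2, 270.8], [291.7, 272.6], [333.0, 267.9], [291.6, 269.7], [356.1, 274.1], [268.3, 277.9], [266.5, 274.5], [357.4, 272.0], [263.3, 184.1]] [[493.0, 403.0], [327.0, 410.0], [492.0, 392.0], [326.0, 399.0], [584.0, 416.0], [233.0, 431.0], [226.0, 418.0], [589.0, 408.0], [213.0, 57.0]]
```

>>> {"api": "step_arm", "payload": {"dr": [[0, 0, -0.045], [0, 0, -0.09], [0, 0, -0.14], [0, 0, -0.19], [0, 0, -0.23], [0, 0, -0.28], [0, 0, -0.33], [0, 0, -0.372]], "xyz": [[0.6, -0.4, 0], [1.6, -1.07, 0], [2.6, -1.73, 0], [3.6, -2.4, 0], [4.6, -3.07, 0], [5.6, -3.74, 0], [6.6, -4.4, 0], [7.6, -5.07, 0]], "gripper": [0.89, 0.89, 0.89, 0.89, 0.89, 0.89, 0.89, 0.89]}}

```text
time: 1.3
ee_pos: [0.4078, -0.2158, 0.2315]
tcp_rot: [180.0, -0.0, 42.1]
wrist_force: [1.2, 0.1, 0.3]
opening: 0.0756
```

>>> {"api": "step_arm", "payload": {"dr": [[0, 0, 0], [0, 0, 0], [0, 0, 0], [0, 0, 0], [0, 0, 0], [0, 0, 0], [0, 0, 0], [0, 0, 0]], "xyz": [[0.8, -0.18, 0.2], [1.6, -0.36, 0.6], [2.4, -0.54, 1.0], [3.0, -0.66, 1.4], [3.3, -0.73, 1.8], [3.32, -0.74, 2.1], [3.32, -0.74, 2.25], [3.32, -0.74, 2.25]], "gripper": [0.89, 0.89, 0.89, 0.89, 0.89, 0.89, 0.89, 0.89]}}

```text
time: 2.1
ee_pos: [0.4852, -0.1072, 0.1408]
tcp_rot: [-180.0, 0.0, 41.9]
wrist_force: [0.6, 0.2, -0.4]
opening: 0.0762
```

```bash
python3 - <<'E'
from workcell import bot
import cv2,pickle,numpy as np
from h import *
o=bot.get_obs();print(o["ee_pos"],o["wrist_force"],o["opening"],o["time"])
for n in ["wrist","scene","top"]:
    c=bot.camera(n);cv2.imwrite(f"pics/{n}2.png",c["image"][:,:,::-1]);pickle.dump(c,open(f"{n}2.pkl","wb"))
    if n=="wrist":print(c["camera_matrix"],c["k1"],-c["R"].T@c["t"])
    else:
        u,v=w2pix(c,[o["ee_pos"]])[0].astype(int);print(u,v)
        cv2.imwrite(f"pics/{n}2c.png",cv2.resize(c["image"][v-70:v+70,u-90:u+90,::-1],None,fx=4,fy=4,interpolation=cv2.INTER_CUBIC))
E
```

```text
[ 0.48523672 -0.10722218  0.14075663] [ 0.56839612  0.22319333 -0.39310927] 0.07617817769770979 2.1
[[404.87639453   0.         321.94926618]
 [  0.         404.87639453 239.18797904]
 [  0.           0.           1.        ]] -0.09266545222406455 [ 0.54096374 -0.05688701  0.2828181 ]
321 193
332 268
```

View pics/wrist2.png

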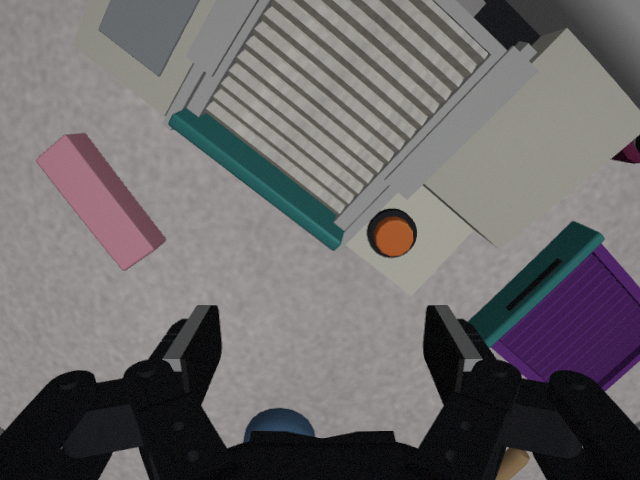

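View pics/scene2c.png

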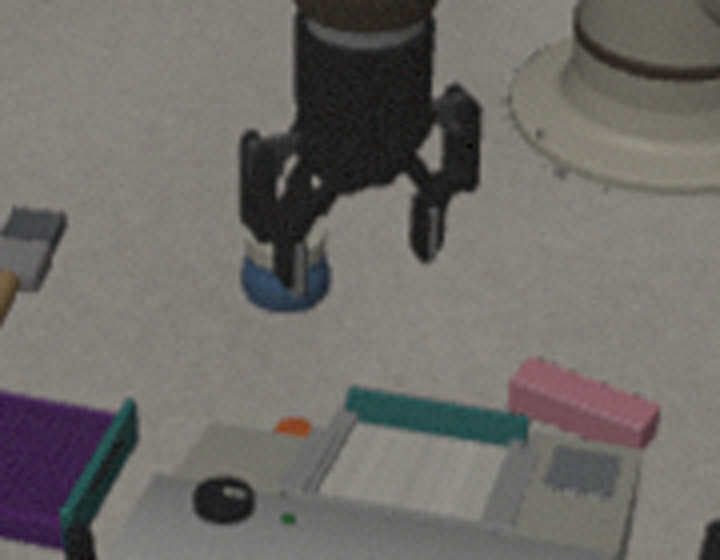

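View pics/top2c.png

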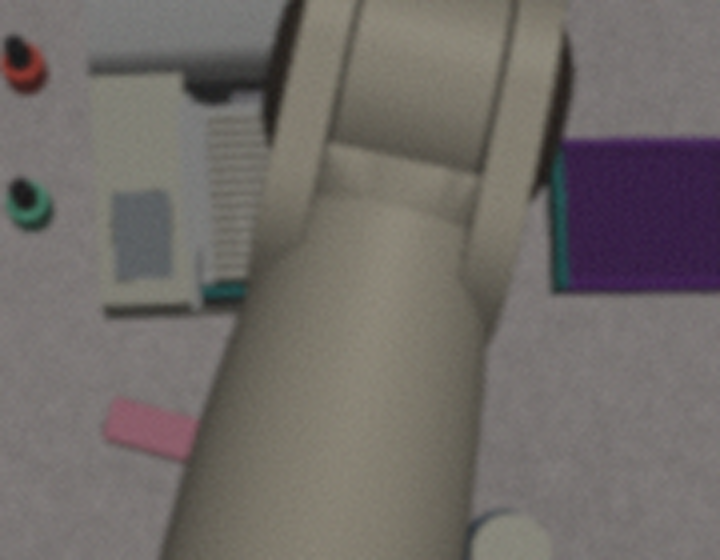

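```bash
python3 - <<'E'
import pickle,cv2,numpy as np
from h import *
c=pickle.load(open("wrist2.pkl","rb"));im=c["image"]
hsv=cv2.cvtColor(im,cv2.COLOR_RGB2HSV).astype(int)
m=np.zeros(im.shape[:2],bool);m[200:270,360:425]=1
m&=(hsv[...,0]<18)&(hsv[...,1]>140)
ys,xs=np.nonzero(m);u=[xs.mean(),ys.mean()];print("btn px",u,m.sum());print("btn",pix2w(c,u,.049)[0])
e=pix2w(c,[[171,123],[336,249]],.070);print("bezel ends",e,np.linalg.norm(e[1]-e[0]));d=e[0]-e[1];print("yaw",np.degrees(np.arctan2(-d[0],d[1])),e.mean(0))
p=np.array([0.4852,-.1072,.1408]);a=np.deg2rad(41.9)
tx=np.array([np.cos(a),np.sin(a),0]);ty=np.array([np.sin(a),-np.cos(a),0])
print("tcp px",w2pix(c,[p]))
for dz in (0,.005,.010,.013):
    for s in (-1,1):
        print(dz,s,w2pix(c,[p+[0,0,dz]+s*ty*w+tx*x for w in (.038,.05) for x in (-.011,.011)]).round(0).tolist())
E
python3 - <<'E'
import cv2
im=cv2.imread("pics/wrist2.png");cv2.imwrite("pics/w2c.png",cv2.resize(im[280:480,120:520],None,fx=2,fy=2,interpolation=cv2.INTER_CUBIC)*2)
E
```

```text
btn px [np.float64(393.0872), np.float64(236.0272)] 1250
btn [ 0.517336   -0.13580862  0.049     ]
bezel ends [[ 0.48648823 -0.00103507  0.07      ]
 [ 0.49289166 -0.11042857  0.07      ]] 0.10958075086349467
yaw 3.3500268491194185 [ 0.48968994 -0.05573182  0.07      ]
tcp px [[322.4734039  315.28090552]]
0 -1 [[228.0, 339.0], [224.0, 289.0], [199.0, 339.0], [193.0, 289.0]]
0 1 [[417.0, 339.0], [421.0, 289.0], [446.0, 339.0], [452.0, 289.0]]
0.005 -1 [[225.0, 346.0], [221.0, 295.0], [195.0, 345.0], [189.0, 294.0]]
0.005 1 [[420.0, 346.0], [424.0, 295.0], [450.0, 346.0], [456.0, 295.0]]
0.01 -1 [[222.0, 353.0], [217.0, 301.0], [191.0, 352.0], [185.0, 300.0]]
0.01 1 [[423.0, 353.0], [428.0, 301.0], [454.0, 353.0], [460.0, 301.0]]
0.013 -1 [[220.0, 357.0], [215.0, 304.0], [189.0, 357.0], [182.0, 304.0]]
0.013 1 [[424.0, 358.0], [430.0, 305.0], [456.0, 357.0], [463.0, 304.0]]
```

View pics/w2c.png

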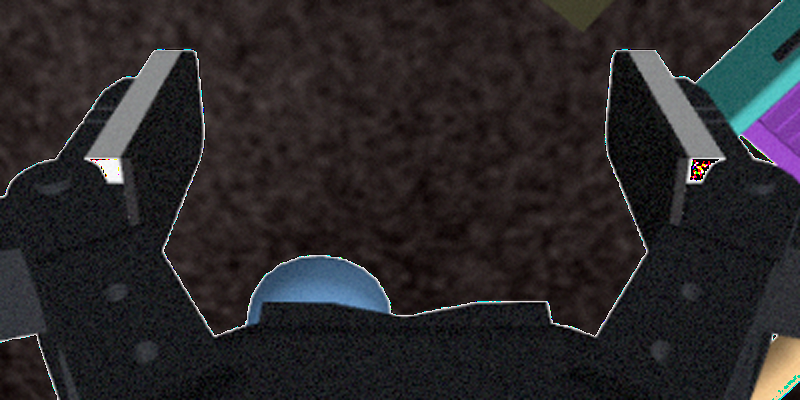

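>>> {"api": "step_arm", "payload": {"dr": [[0, 0, -0.02], [0, 0, -0.04], [0, 0, -0.054], [0, 0, -0.054], [0, 0, -0.054], [0, 0, -0.054], [0, 0, -0.054], [0, 0, -0.054]], "xyz": [[0.04, 0.04, 0.3], [0.04, 0.04, 0.7], [0.04, 0.04, 1.1], [0.04, 0.04, 1.5], [0.04, 0.04, 1.8], [0.04, 0.04, 2.1], [0.04, 0.04, 2.2], [0.04, 0.04, 2.2]], "gripper": [0.89, 0.89, 0.89, 0.89, 0.89, 0.89, 0.89, 0.89]}}

```text
time: 3.05
ee_pos: [0.4879, -0.1068, 0.0528]
tcp_rot: [-180.0, 0.0, 45.1]
wrist_force: [-0.5, -0.1, 0.9]
opening: 0.0762
```

```bash
python3 - <<'E'
from workcell import bot
import cv2,pickle,numpy as np
from h import *
o=bot.get_obs();print(o["ee_pos"],o["tcp_rot"],o["wrist_force"],o["opening"],o["time"])
for n in ["wrist","scene"]:
    c=bot.camera(n);cv2.imwrite(f"pics/{n}3.png",c["image"][:,:,::-1]);pickle.dump(c,open(f"{n}3.pkl","wb"))
cv2.imwrite(f"pics/scene3c.png",cv2.resize(c["image"][160:280,250:410,::-1],None,fx=5,fy=5,interpolation=cv2.INTER_CUBIC))
E
```

```text
[ 0.48792424 -0.10679741  0.05279955] [-1.79963104e+02  2.29318966e-02  4.50829622e+01] [-0.50857334 -0.12435823  0.89242313] 0.07615711241559699 3.05
```

View pics/wrist3.png

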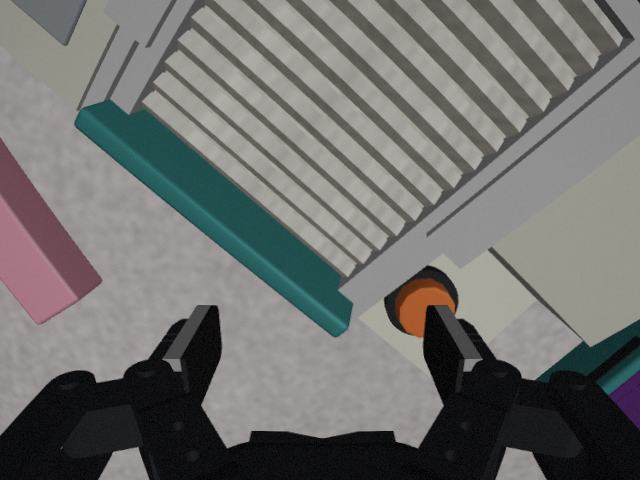

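View pics/scene3c.png

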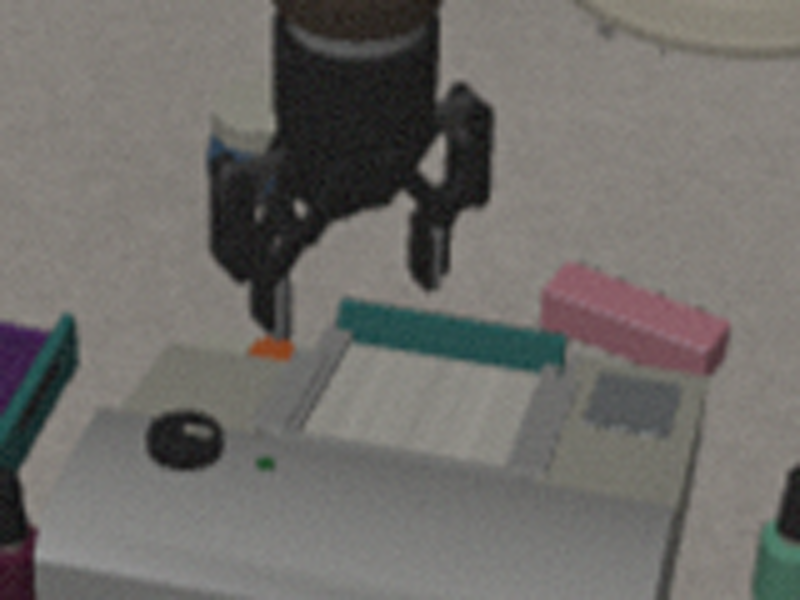

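```bash
python3 - <<'E'
import pickle,cv2,numpy as np
from h import *
c=pickle.load(open("wrist3.pkl","rb"));im=c["image"]
hsv=cv2.cvtColor(im,cv2.COLOR_RGB2HSV).astype(int)
m=np.zeros(im.shape[:2],bool);m[250:360,370:480]=1
m&=(hsv[...,0]<18)&(hsv[...,1]>140)
cn=max(cv2.findContours(m.astype(np.uint8),cv2.RETR_EXTERNAL,cv2.CHAIN_APPROX_NONE)[0],key=len)[:,0]
pts=pix2w(c,cn,.05)
k=[i for i,(u,v) in enumerate(cn) if u<424]  # arc unoccluded
def fit(P):
    A=np.c_[2*P[:,:2],np.ones(len(P))];s=np.linalg.lstsq(A,(P[:,:2]**2).sum(1),rcond=None)[0];return s[:2],np.sqrt(s[2]+s[0]**2+s[1]**2)
print(fit(pts[k]),cn[:,0].min(),cn[:,1].min(),cn[:,1].max())
e=pix2w(c,[[76,124],[337,336]],.070);print(e,np.linalg.norm(e[1]-e[0]));d=e[0]-e[1];print(np.degrees(np.arctan2(-d[0],d[1])),e.mean(0))
p=np.array([0.4879,-.1068,.0528]);a=np.deg2rad(45.1)
tx=np.array([np.cos(a),np.sin(a),0]);ty=np.array([np.sin(a),-np.cos(a),0])
print(p+ty*.042, p-ty*.042)
E
```

```text
(array([ 0.51896313, -0.13474644]), np.float64(0.013159031880738034)) 395 278 336
[[ 0.48587654 -0.00055312  0.07      ]
 [ 0.492157   -0.10968987  0.07      ]] 0.10931731498588057
3.293553453818963 [ 0.48901677 -0.0551215   0.07      ]
[ 0.51765027 -0.13644661  0.0528    ] [ 0.45814973 -0.07715339  0.0528    ]
```

>>> {"api": "step_arm", "payload": {"dr": [[0, 0, 0], [0, 0, 0], [0, 0, 0], [0, 0, 0], [0, 0, 0], [0, 0, 0], [0, 0, 0], [0, 0, 0]], "xyz": [[0.02, -0.02, 0.15], [0.02, -0.02, 0.3], [0.02, -0.02, 0.36], [0.02, -0.02, 0.4], [0.02, -0.02, 0.43], [0.02, -0.02, 0.46], [0.02, -0.02, 0.48], [0.02, -0.02, 0.48]], "gripper": [0.89, 0.89, 0.89, 0.89, 0.89, 0.89, 0.89, 0.89]}}

```text
time: 3.95
ee_pos: [0.4879, -0.1057, 0.0342]
tcp_rot: [-180.0, 0.0, 45.1]
wrist_force: [-3.7, 0.8, 5.3]
opening: 0.0762
```

```bash
python3 - <<'E'
from workcell import bot
import cv2,pickle,numpy as np
o=bot.get_obs();print(o["ee_pos"],o["tcp_rot"],o["wrist_force"],o["torque"],o["opening"],o["time"])
c=bot.camera("wrist");cv2.imwrite(f"pics/wrist4.png",c["image"][:,:,::-1]);pickle.dump(c,open("wrist4.pkl","wb"))
E
```

```text
[ 0.48794027 -0.10573877  0.03423468] [-1.79993312e+02  2.15532599e-02  4.50883829e+01] [-3.73657178  0.7530212   5.30678183] [-0.03217659  0.46121334  0.23414991] 0.0762467777493301 3.95
```

View pics/wrist4.png

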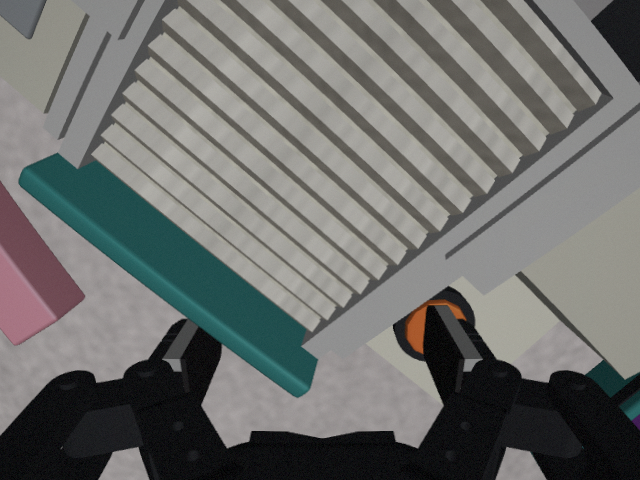

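>>> {"api": "step_arm", "payload": {"dr": [[0, 0, 0], [0, 0, 0], [0, 0, 0], [0, 0, 0], [0, 0, 0], [0, 0, 0], [0, 0, 0], [0, 0, 0]], "xyz": [[0, 0, 0], [0, 0, 0], [0, 0, 0], [0, 0, 0], [0, 0, 0], [0, 0, 0], [0, 0, 0], [0, 0, 0]], "gripper": [0.89, 0.89, 0.89, 0.89, 0.89, 0.89, 0.89, 0.89]}}

```text
time: 4.8
ee_pos: [0.4879, -0.1058, 0.0342]
tcp_rot: [-180.0, 0.0, 45.1]
wrist_force: [-3.5, 0.3, 5.8]
opening: 0.076
```

```bash
python3 - <<'E'
from workcell import bot
import cv2,pickle,numpy as np
from h import *
o=bot.get_obs();print(o["ee_pos"],o["wrist_force"],o["opening"],o["time"])
c0=pickle.load(open("wrist4.pkl","rb"))
c=bot.camera("wrist");s=bot.camera("scene");cv2.imwrite(f"pics/wrist5.png",c["image"][:,:,::-1])
cv2.imwrite("pics/scene5c.png",cv2.resize(s["image"][160:280,250:410,::-1],None,fx=5,fy=5,interpolation=cv2.INTER_CUBIC))
print("diff",np.abs(c["image"].astype(int)-c0["image"]).mean())
e=pix2w(c,[[20,184],[297,397]],.065);d=e[0]-e[1];print(e,np.linalg.norm(d),np.degrees(np.arctan2(-d[0],d[1])))
a=np.deg2rad(2.7);ex=np.array([np.cos(a),np.sin(a)]);home=np.array([.489,-.0552]);print("out",-(e.mean(0)[:2]-home)@ex)
E
```

```text
[ 0.4879343  -0.10575518  0.0342477 ] [-3.49411227  0.25264084  5.80789124] 0.07600613516130525 4.8
diff 2.0776258680555557
[[ 0.46570572 -0.0023071   0.065     ]
 [ 0.47176885 -0.10986799  0.065     ]] 0.10773163534064228 3.226309557779979
out 0.02028202810767657
```

View pics/wrist5.png

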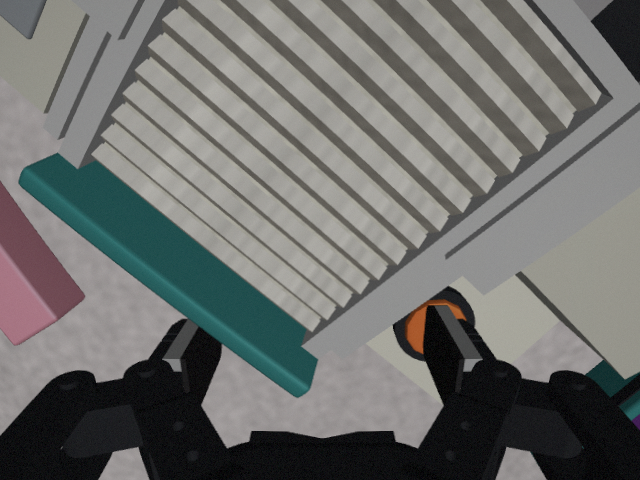

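View pics/scene5c.png

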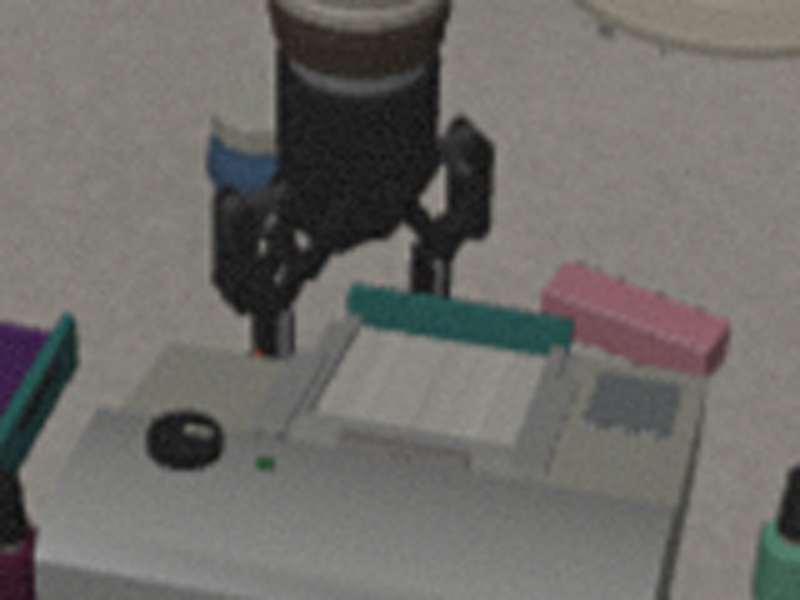

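The wrist view shows the bezel edge running from (20,184) to (297,397), about 20 mm out and unchanged since the last picture. The left finger bears on it at about (200,330). The other finger holds the button down at (430,330). The wrist force is steady at −3.5 N in x.

```bash
python3 - <<'E'
from workcell import bot
print(bot.job_done()); print(bot.get_obs()["wrist_force"])
E
```

```text
the job is handed in; nothing more can be done
None
the job is handed in; nothing more can be done
```

I pressed the orange release button with one finger and had the other waiting in front of the teal bezel. The cassette sprang out and came to rest against that finger. The job was handed in at about 4.9 s, still holding it like that; no verdict was reported.

**Last checks, before handing in:**
- **Position:** the bezel is about 20 mm out of home and still in its slide. It looked the same in two pictures 0.9 s apart.
- **Force:** the wrist force stayed at about −3.5 N along x, which matches the ejector's push at 20 mm. The vertical force was about 5.5 N, from the button.
- **Other things:** the arm touched nothing else that I could see. The buffer and the purple look-alike were unmoved in the close views. I did not measure the other things again.

**Disagreements:** the camera estimates of the collector's yaw ran from 2° to 3.3°, and the button position differed by 2 to 4 mm between views. Both were well within the tolerances. I read the force only after handing in by mistake, and that reading was refused, so I have no force figure for the final second.

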